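Pop the touch-latch door of the porch parts cupboard and swing it wide open

TASK

Press the wider door of the small parts cupboard near its free edge and take the fingers away, so that the push catch lets go and the spring leaves the door ajar; then, with the fingers behind the door, push it wide open, about square to the cupboard front or further, and leave it standing there. Do not pinch the door, keep the narrow door shut, and leave the things standing around where they are.

Things in the scene. Friction and masses are not known exactly. Their poses are not given: they have to be found in the camera images.
- cupboard: Low plywood cupboard fixed on the table, 300 mm wide (y), 105 mm high, two plain white handle-less doors side by side, bare top. Origin on the table, z up; +x points from the doors into the cupboard, +y to the left as one faces the doors. Closed doors' front faces at x = -78 mm, inner faces at -64 mm; the case spans x = -56 to +80 mm (the 8 mm gap is room to push the doors in).
- wide_door (a joint): Angle of the wider door, rad: 0 closed and latched, negative pushed in (stop at -0.042), positive swung out, stop at 1.9. Pushed in with 3 to 6 N near its free edge, the catch lets go after 3 to 4 mm there (stop at 6 mm); as the fingers withdraw, a spring throws it ajar to 0.5-0.6 rad. It does not latch again. Beyond ajar, the damped hinge leaves it where it is put (under 1 N moves it).
- wide_door_hinge (a point): Point on the wider door's upright hinge line, 105 mm above the table, at x = -74, y = -149 mm of the cupboard (the door's right-hand end as one faces it). The door's front face lies 4 mm in front of the hinge line, its inner face 10 mm behind it.
- wide_door_press (a point): Good point to press, on the front face of the wider door, 70 mm above the table, 30 mm from the free edge and 150 mm from the hinge; moves with the door. The door is 180 mm wide (y = -149 to +31 mm of the cupboard), from 4 to 105 mm above the table.
- narrow_door (a joint): Opening angle of the narrow door (116 mm wide, y = +33 to +149 mm of the cupboard, hinge at its +y end), same kind of catch, rad: 0 closed and latched, negative pushed in, positive open. It must stay shut.
- gauge: Loose truing gauge of black aluminium with a turning knob, base 100 x 60 mm, 97 mm high, standing beside the cupboard past the wider door's hinge. Origin under the base's centre.
- dish: Loose steel dish of spoke nipples, 72 mm across, 18 mm high, on the table in front of the narrow door. Origin under its centre.
- tire_lever: Loose green plastic tire lever lying on the table in front of the cupboard to the left, about 117 mm long, 20 mm wide, 9 mm high. Origin under its middle, x along it.
- bowl: Loose small ceramic bowl holding cleats, 96 mm across, 42 mm high, beside the cupboard past the narrow door. Origin under its centre.

How it is judged:
By the outcome, as a careful person would: the job done as asked, in the order asked, and still so for the second after the job is handed in, with the robot touching nothing.
It also fails if it takes over 50 s, if anything falls off the work surface, if the arm or the gripper's body presses on something with over 40 N, if the wrist force passes 120 N, or if a joint passes its speed limit or range.

ROBOT

A 6-joint arm with a two-finger parallel gripper is mounted at the origin on the work surface. World frame = base frame: x ahead of the robot, y to its left, z up, the work surface at z = 0. Lengths are in m, angles in rad, forces in N, time in s.
With the tool pointing down it reaches from about 0.35 to 0.875 m from the base axis. Payload 4.2 kg.
Tool frame: the origin (TCP) lies at the very end of the fingers, on their centre line; the grasp point (between the pads) lies 19 mm behind it (arm.hold_point_z is the distance from the TCP to the grasp point, in m); z points along the fingers, y is the line along which they close (so a half turn about z gives the same grasp; the last joint's range is limited). The gripper opens to 85 mm and grips with 20 to 120 N. Pads are 22 mm wide; open, the fingers measure 114 mm over their backs; the gripper's body (76 mm by 85 mm) begins 54 mm behind the grasp point. The pads swing forward as they close: fully open they stand 13 mm farther back than shut.
Start: joints at [-0.896, 0.385, 0.008, 0, -1.194, -0.259], TCP at [0.252, -0.572, 0.231] pointing down, gripper open.
Joint ranges: [-3.14, 3.14], [-1.21, 2.06], [-1.07, 1.41], [-3.16, 2.05], [-2.99, -0.16], [-3.1, 3.1]. Speed limits (rad/s): [2.79, 2.79, 3.14, 3.14, 3.14, 3.14].

INTERFACE

Orientations are given as [roll, pitch, yaw] about the fixed x, y, z axes, in that order (R = Rz(yaw) Ry(pitch) Rx(roll)).
In Python, from workcell import arm, eyes, finder gives the robot as it stands.
- The arm moves only by the tool move_arm, never from a script. Its argument "targets" is a list of rows, each a list of 3 entries, a list of its own where there are three numbers: the shift along the tool's x, y, z in m, then the turn about the tool's z in units of 5 degrees (1.0 is 5 degrees), then the opening, from 0 (shut) to 1 (fully open). In form: [[[tx, ty, tz], roll, jaw], ...]. A call has exactly 5 rows; each row is the pose to reach, as a shift and turn from the pose commanded when the call began, along the tool's axes at that moment; what a row does not reach only later rows make up. A row lasts 1/12 s, in which the tool goes at most 41.7 mm and 7.16 degrees, less where a joint would pass 70% of its speed; a pose out of reach is approached as far as the arm can. A call with a gripper value outside its range is refused whole. The fingers move at their own pace and stop on an object; "squeeze" is the grip in N (left out, the last holds). Time passes only in rows, so rows that repeat a pose let the fingers close, or fill a call up. It gives the time, the measured TCP pose, the force, the opening and the grip force at its end, in the units of the state.
- arm.get_state(): the state, without advancing time (a new reading comes with each control period).
- eyes.snapshot(name): name is "side" or "top"; returns a dict with "img" (400x640x3 uint8, blue, green, red), "depth" (400x640 float32, m along the optical axis (not along the pixel's ray), 0 where there is no reading), "mtx" (3x3 intrinsics, pixels), "extrinsics" (4x4, takes a point from world to camera coordinates). Camera axes: x right, y up, looking along -z (the intrinsics and any distortion apply to the point x, -y, -z); pixel columns grow to the right and rows downward; lengths in m; the calibration is good to about 2 mm. A picture is of the moment at which its call begins.
- arm.job_done(): hands the job in; it is judged then, once.
Trained networks look in a picture, given as the dict that the camera call returned (one of the last four; its "shot" number tells which), for a name from the list of things; names that differ only in an ending like _2 or _b are one class to them, and where a whole thing is asked for, a point or a joint stands for the part that bears it (a point fixed in the world has none). Each returns a list of dicts, best first, with "conf" (0 to 1); they miss things now and then, are a little off and sometimes report something else, mostly with a low value. They report only what shows in the picture. A call takes as long as a camera call.
- finder.find_in(picture, query): "bbox" ([centre column, centre row, width, height] in pixels, round what is visible of it).
- finder.silhouettes(picture, query): "mask" (400x640 bool, what is visible of it) and "bbox" ([centre column, centre row, width, height] in pixels, round what is visible of it).
- finder.landmark_of(picture, query): "location" ([row, column] in pixels: a listed point, or the origin of a listed thing).
The state is a dict: "time": time; "joints": joint angles; "qd": joint speeds; "effort": joint torques, N m; "position": TCP position; "orientation": TCP orientation; "wrist_force": force on the tool from outside, world axes, zero at the start; "moment": the same for the moment, N m; "finger_gap": finger opening in m; "gripper_force": force on a finger pad.
Only numpy, scipy, OpenCV 4.12 (cv2) and the standard library are available. Lean on these libraries where they do the work, as an engineer would, in place of code of your own. Each camera call takes 0.05 s, during which the arm holds its last target. There are 200 camera calls.

## Working session

There is one attempt and no reset: what is moved stays moved. The work goes in short steps, Python scripts to look and compute and a tool call to move; the robot and the scene stay as the last step left them, time stands still between calls to the robot, and variables do not carry over. Pictures are saved under pics/ and viewed, at most 10 in all, crops included, and the job is handed in when it is done.

Besides the shell and the picture viewer there is one more tool, called after "Emit:" by a JSON object that holds its "name" and its "arguments", one argument or row to a line. move_arm: Moves the arm, as the interface text tells. Its arguments: {"type":"object","properties":{"targets":{"type":"array","items":{"type":"array"}},"squeeze":{"type":"number"}},"required":["targets"]}

```bash
mkdir -p pics
cat > h.py <<'E'
import numpy as np, cv2
from workcell import arm, eyes, finder
def world(p,r,c,dr=2):
    d=p["depth"][int(r)-dr:int(r)+dr+1,int(c)-dr:int(c)+dr+1]; d=np.median(d[d>0])
    K=p["mtx"]; v=np.array([(c-K[0,2])/K[0,0]*d,-(r-K[1,2])/K[1,1]*d,-d,1])
    return (np.linalg.inv(p["extrinsics"])@v)[:3]
def cloud(p,m):
    r,c=np.nonzero(m&(p["depth"]>0)); d=p["depth"][r,c]; K=p["mtx"]
    v=np.stack([(c-K[0,2])/K[0,0]*d,-(r-K[1,2])/K[1,1]*d,-d,np.ones_like(d)])
    return (np.linalg.inv(p["extrinsics"])@v)[:3].T
E
python3 - <<'E'
from h import *
np.set_printoptions(precision=4,suppress=True)
out=[]
for n in("top","side"):
    p=eyes.snapshot(n); out.append(p["img"].copy()); print(n, np.linalg.inv(p["extrinsics"])[:3,3])
    cv2.imwrite(f"pics/{n}0.png",p["img"])
    for q in("cupboard","wide_door_hinge","wide_door_press","gauge","dish","tire_lever","bowl"):
        for l in finder.landmark_of(p,q)[:1]:
            r,c=l["location"]; print(q,round(l["conf"],2),[int(r),int(c)],world(p,r,c))
    for q in("cupboard","wide_door","gauge","dish","tire_lever","bowl"):
        for s in finder.silhouettes(p,q)[:1]:
            w=cloud(p,s["mask"]); print("mask",q,round(s["conf"],2),np.percentile(w,[2,50,98],axis=0).round(3).tolist())
            if q=="cupboard":
                t=w[(w[:,2]>.098)&(w[:,2]<.112)]
                print(" rect",cv2.minAreaRect((t[:,:2]*1000).astype(np.float32)))
print(arm.get_state()["position"],arm.get_state()["orientation"])
E
```

```text
top [0.46   0.02   0.8473]
cupboard 0.93 [166, 326] [0.6658 0.0246 0.1036]
wide_door_hinge 0.6 [209, 383] [ 0.5796 -0.0935  0.1   ]
wide_door_press 0.93 [189, 315] [0.6233 0.0478 0.0783]
gauge 0.65 [238, 427] [ 0.5287 -0.2066  0.0102]
dish 0.85 [215, 238] [0.5739 0.2271 0.0032]
tire_lever 0.85 [196, 192] [0.6153 0.3384 0.0052]
bowl 0.77 [140, 244] [0.748  0.2177 0.0263]
mask cupboard 0.8 [[0.587, -0.122, 0.009], [0.689, 0.019, 0.103], [0.795, 0.164, 0.106]]
 rect ((697.5895385742188, 19.000167846679688), (300.33154296875, 159.5306854248047), 69.59977722167969)
mask wide_door 0.57 [[0.575, -0.087, 0.014], [0.606, -0.01, 0.094], [0.639, 0.07, 0.105]]
mask gauge 0.65 [[0.486, -0.234, 0.004], [0.537, -0.204, 0.012], [0.585, -0.178, 0.097]]
mask dish 0.73 [[0.543, 0.193, -0.0], [0.575, 0.227, 0.004], [0.605, 0.256, 0.019]]
mask tire_lever 0.92 [[0.564, 0.323, -0.002], [0.614, 0.331, 0.006], [0.674, 0.344, 0.009]]
mask bowl 0.67 [[0.714, 0.186, 0.002], [0.761, 0.232, 0.02], [0.799, 0.27, 0.042]]
side [0.2416 0.7067 0.5217]
cupboard 0.7 [210, 262] [0.6424 0.1046 0.0638]
wide_door_hinge 0.7 
[... 267 characters left out ...]
97 0.0356]
mask cupboard 0.76 [[0.575, -0.111, 0.004], [0.665, 0.074, 0.092], [0.806, 0.178, 0.105]]
 rect ((694.5545043945312, 17.480270385742188), (302.4748840332031, 162.42288208007812), 69.77189636230469)
mask wide_door 0.74 [[0.57, -0.091, 0.006], [0.604, -0.002, 0.059], [0.632, 0.072, 0.104]]
mask gauge 0.86 [[0.481, -0.236, 0.001], [0.547, -0.202, 0.015], [0.578, -0.178, 0.095]]
mask dish 0.68 [[0.538, 0.191, 0.001], [0.572, 0.22, 0.007], [0.603, 0.256, 0.018]]
mask tire_lever 0.69 [[0.56, 0.322, -0.001], [0.609, 0.334, 0.006], [0.672, 0.344, 0.009]]
mask bowl 0.93 [[0.708, 0.182, 0.002], [0.757, 0.223, 0.028], [0.799, 0.271, 0.042]]
[ 0.2525 -0.5717  0.2313] [-3.1416  0.     -2.7258]
```

View pics/top0.png

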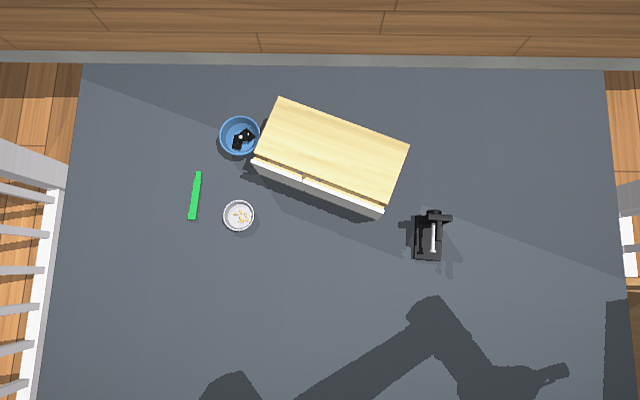

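View pics/side0.png

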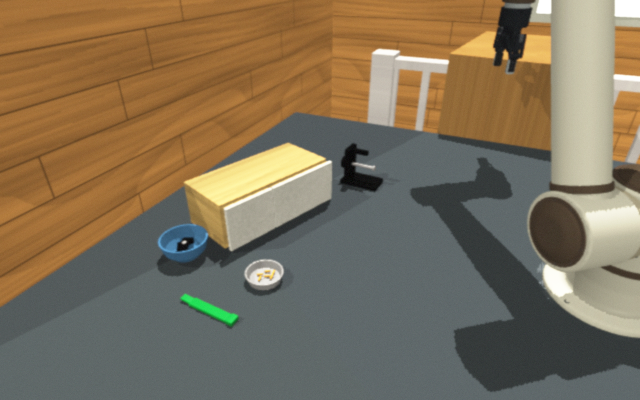

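The top picture shows the cupboard at about (330,160), yawed about -20°. Its doors face the robot and the hinge end is at (383,209). The gauge is at (428,238), the dish at (238,215) and the lever at (195,196). The side picture agrees. I get the cupboard origin at about (0.696, 0.0185), and both landmarks fit it to within about 5 mm. I'll start the approach with the fingers shut.

```bash
cat >> h.py <<'E'
O=np.array([.696,.0185]); A=np.radians(-20.4); C=np.array([[np.cos(A),-np.sin(A)],[np.sin(A),np.cos(A)]])
def cup(x,y): return O+C@[x,y]
def go(x,y,z,yawdeg=159.6):
    from scipy.spatial.transform import Rotation as R
    s=arm.get_state(); M=R.from_euler("xyz",s["orientation"])
    d=M.inv().apply(np.r_[cup(x,y),z]-s["position"])
    dy=(np.degrees(s["orientation"][2])-yawdeg+180)%360-180
    q=C.T@(s["position"][:2]-O)
    print("t",round(s["time"],2),"cup xyz",np.round(np.r_[q,s["position"][2]],4),"F_cup",np.round(np.r_[C.T@s["wrist_force"][:2],s["wrist_force"][2]],2),"shift",d.round(4),"turn units",round(dy/5,2))
E
echo 'from h import *
import sys; go(*map(float,sys.argv[1:]))' > g.py
```

Emit:
{"name": "move_arm", "arguments": {
  "targets": [
    [[-0.537, 0.465, 0], 8.84, 0],
    [[-0.537, 0.465, 0], 8.84, 0],
    [[-0.537, 0.465, 0], 8.84, 0],
    [[-0.537, 0.465, 0], 8.84, 0],
    [[-0.537, 0.465, 0], 8.84, 0]
  ]
}}

```text
time: 1.82
position: [0.3358, -0.396, 0.2315]
orientation: [-3.141, 0.0, 2.974]
wrist_force: [1.0, 0.6, -0.2]
finger_gap: 0.0255
gripper_force: 0.0
```

```bash
python3 g.py -0.149 0 0.16
```

```text
t 1.82 cup xyz [-0.1931 -0.5141  0.2315] F_cup [ 0.76  0.88 -0.17] shift [-0.1395  0.4968  0.0715] turn units 2.16
```

Emit:
{"name": "move_arm", "arguments": {
  "targets": [
    [[-0.139, 0.497, 0.02], 2.16, 0],
    [[-0.139, 0.497, 0.02], 2.16, 0],
    [[-0.139, 0.497, 0.02], 2.16, 0],
    [[-0.139, 0.497, 0.02], 2.16, 0],
    [[-0.139, 0.497, 0.02], 2.16, 0]
  ]
}}

```text
time: 2.23
position: [0.4214, -0.2118, 0.224]
orientation: [3.141, 0.001, 2.791]
wrist_force: [1.2, -0.3, -0.3]
finger_gap: 0.0
gripper_force: 0.0
```

```bash
python3 g.py -0.149 0 0.16
```

```text
t 2.23 cup xyz [-0.1771 -0.3115  0.224 ] F_cup [ 1.24  0.09 -0.25] shift [-0.0298  0.3114  0.064 ] turn units 0.06
```

Tool x now points outward from the doors, y is cupboard +y and z is down.

Emit:
{"name": "move_arm", "arguments": {
  "targets": [
    [[-0.03, 0.311, 0.03], 0.06, 0],
    [[-0.03, 0.311, 0.03], 0.06, 0],
    [[-0.03, 0.311, 0.03], 0.06, 0],
    [[-0.03, 0.311, 0.03], 0.06, 0],
    [[-0.03, 0.311, 0.03], 0.06, 0]
  ]
}}

```text
time: 2.65
position: [0.511, -0.0245, 0.2039]
orientation: [3.141, 0.001, 2.786]
wrist_force: [0.7, -1.0, -0.9]
finger_gap: 0.0001
gripper_force: 0.0
```

```bash
python3 g.py -0.149 0 0.055
```

```text
t 2.65 cup xyz [-0.1584 -0.1047  0.2039] F_cup [ 0.97 -0.66 -0.95] shift [-0.0093  0.1047  0.149 ] turn units 0.01
```

Emit:
{"name": "move_arm", "arguments": {
  "targets": [
    [[-0.009, 0.105, 0.149], 0, 0],
    [[-0.009, 0.105, 0.149], 0, 0],
    [[-0.009, 0.105, 0.149], 0, 0],
    [[-0.009, 0.105, 0.149], 0, 0],
    [[-0.009, 0.105, 0.149], 0, 0]
  ]
}}

```text
time: 3.07
position: [0.5543, 0.0703, 0.0502]
orientation: [-3.138, -0.005, 2.787]
wrist_force: [-0.4, -0.7, -1.1]
finger_gap: 0.0
gripper_force: 0.0
```

```bash
python3 g.py -0.095 0 0.055
```

```text
t 3.07 cup xyz [-0.1509 -0.0008  0.0502] F_cup [-0.13 -0.79 -1.11] shift [-0.0559  0.0007 -0.0051] turn units 0.02
```

Emit:
{"name": "move_arm", "arguments": {
  "targets": [
    [[-0.01, 0, 0], 0, 0],
    [[-0.02, 0, 0], 0, 0],
    [[-0.03, 0, 0], 0, 0],
    [[-0.04, 0, 0], 0, 0],
    [[-0.05, 0, 0], 0, 0]
  ]
}}

```text
time: 3.48
position: [0.6043, 0.0501, 0.0566]
orientation: [3.139, 0.003, 2.784]
wrist_force: [-0.3, -0.3, -0.3]
finger_gap: -0.0002
gripper_force: 0.0
```

```bash
python3 g.py -0.089 0 0.055
```

```text
t 3.48 cup xyz [-0.097  -0.0023  0.0566] F_cup [-0.15 -0.33 -0.26] shift [-0.008   0.0023  0.0016] turn units -0.01
```

Emit:
{"name": "move_arm", "arguments": {
  "targets": [
    [[-0.002, 0, 0], 0, 0],
    [[-0.004, 0, 0], 0, 0],
    [[-0.006, 0, 0], 0, 0],
    [[-0.008, 0, 0], 0, 0],
    [[-0.009, 0, 0], 0, 0]
  ]
}}

```text
time: 3.9
position: [0.6085, 0.048, 0.0542]
orientation: [-3.139, -0.004, 2.785]
wrist_force: [-5.5, 1.9, 2.4]
finger_gap: -0.0003
gripper_force: 0.0
```

```bash
python3 g.py -0.089 0 0.055
```

```text
t 3.9 cup xyz [-0.0922 -0.0029  0.0542] F_cup [-5.83 -0.14  2.44] shift [-0.0032  0.0029 -0.0008] turn units -0.01
```

Emit:
{"name": "move_arm", "arguments": {
  "targets": [
    [[-0.001, 0, 0], 0, 0],
    [[-0.002, 0, 0], 0, 0],
    [[-0.003, 0, 0], 0, 0],
    [[-0.003, 0, 0], 0, 0],
    [[-0.003, 0, 0], 0, 0]
  ]
}}

```text
time: 4.32
position: [0.6099, 0.0473, 0.0537]
orientation: [-3.138, -0.007, 2.785]
wrist_force: [-8.3, 3.6, 2.6]
finger_gap: 0.0002
gripper_force: 0.0
```

```bash
python3 g.py -0.089 0 0.055
```

```text
t 4.32 cup xyz [-0.0908 -0.0031  0.0537] F_cup [-8.97  0.46  2.57] shift [-0.0017  0.0031 -0.0013] turn units -0.01
```

Emit:
{"name": "move_arm", "arguments": {
  "targets": [
    [[-0.001, 0, 0], 0, 0],
    [[-0.002, 0, 0], 0, 0],
    [[-0.003, 0, 0], 0, 0],
    [[-0.003, 0, 0], 0, 0],
    [[-0.003, 0, 0], 0, 0]
  ]
}}

```text
time: 4.73
position: [0.6108, 0.0468, 0.0536]
orientation: [-3.137, -0.011, 2.784]
wrist_force: [-13.1, 6.6, 5.8]
finger_gap: 0.0001
gripper_force: 0.0
```

```bash
python3 g.py -0.089 0 0.055
```

```text
t 4.73 cup xyz [-0.0898 -0.0031  0.0536] F_cup [-14.54   1.61   5.79] shift [-0.0008  0.0031 -0.0014] turn units -0.02
```

The force rose to 14.5 N for only 1 mm of travel, so the door is at its stop. Withdrawing.

Emit:
{"name": "move_arm", "arguments": {
  "targets": [
    [[0.03, 0, 0], 0, 0],
    [[0.06, 0, 0], 0, 0],
    [[0.09, 0, 0], 0, 0],
    [[0.12, 0, 0], 0, 0],
    [[0.15, 0, 0], 0, 0]
  ]
}}

```text
time: 5.15
position: [0.4747, 0.0987, 0.0548]
orientation: [3.141, 0.001, 2.786]
wrist_force: [-0.2, 0.4, 0.3]
finger_gap: 0.0002
gripper_force: 0.0
```

```bash
python3 g.py -0.24 0.03 0.15
python3 - <<'E'
from h import *
p=eyes.snapshot("top"); cv2.imwrite("pics/top1.png",p["img"][80:300,180:500])
for s in finder.silhouettes(p,"wide_door")[:1]:
    w=cloud(p,s["mask"]); t=w[(w[:,2]>.098)&(w[:,2]<.112)]; q=(t[:,:2]-O)@C
    r=cv2.minAreaRect((q*1000).astype(np.float32)); print(s["conf"],r,cv2.boxPoints(r).tolist())
E
```

```text
t 5.15 cup xyz [-0.2354 -0.002   0.0548] F_cup [-0.31  0.26  0.32] shift [ 0.0045  0.032  -0.0952] turn units 0.01
0.94 ((-118.48839569091797, -69.98812103271484), (14.49631118774414, 175.87010192871094), 31.467226028442383) [[-170.57366943359375, 1.2314910888671875], [-78.76759338378906, -148.77496337890625], [-66.40312194824219, -141.20773315429688], [-158.20919799804688, 8.798721313476562]]
```

View pics/top1.png

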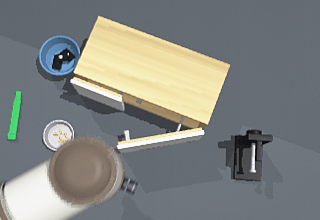

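The door is ajar at 31.5° (0.55 rad) and the narrow door is shut. Something white projects from the door's inner side at crop (127,135) and (180,125). I'll lift the tool and zoom in on it.

Emit:
{"name": "move_arm", "arguments": {
  "targets": [
    [[0, 0, -0.04], 0, 0],
    [[0, 0, -0.08], 0, 0],
    [[0, 0, -0.1], 0, 0],
    [[0, 0, -0.1], 0, 0],
    [[0, 0, -0.1], 0, 0]
  ]
}}

```text
time: 5.67
position: [0.4768, 0.0988, 0.1562]
orientation: [3.138, 0.003, 2.786]
wrist_force: [-1.1, -0.1, -0.4]
finger_gap: 0.0002
gripper_force: 0.0
```

```bash
python3 g.py -0.105 -0.03 0.155
python3 - <<'E'
from h import *
p=eyes.snapshot("top"); cv2.imwrite("pics/top2.png",cv2.resize(p["img"][165:245,280:400],None,fx=6,fy=6,interpolation=cv2.INTER_CUBIC))
w=cloud(p,np.ones((400,640),bool)); q=np.c_[(w[:,:2]-O)@C,w[:,2]]
# door-frame coords: along door u, inward v
h=np.array([-.074,-.149]); a=np.radians(31.5); d=q[:,:2]-h
u=d@[-np.sin(a),np.cos(a)]; v=d@[np.cos(a),np.sin(a)]
for i in range(0,190,10):
    m=(u>i/1000)&(u<=(i+10)/1000)&(v>.014)&(v<.06)&(q[:,2]>.02)&(q[:,0]<-.07)
    if m.any(): print(i,m.sum(),"v max",v[m].max().round(3),"z",q[m,2].min().round(3),q[m,2].max().round(3))
E
```

```text
t 5.67 cup xyz [-0.2335 -0.0011  0.1562] F_cup [-0.99 -0.44 -0.39] shift [-0.1284 -0.0289  0.0015] turn units 0.01
40 17 v max 0.03 z 0.05 0.058
50 2 v max 0.02 z 0.051 0.055
150 29 v max 0.04 z 0.024 0.045
160 13 v max 0.04 z 0.027 0.044
```

View pics/top2.png

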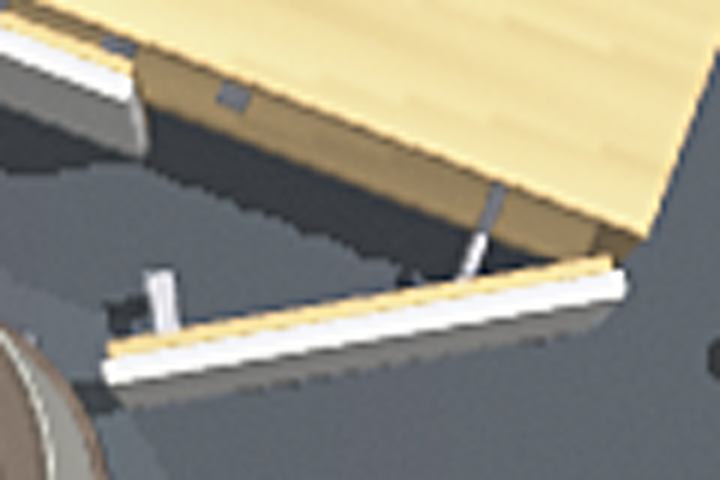

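There is a catch tab at 150–170 mm from the hinge, below z=45 mm, and a spring rod at about 40 mm. I'll go in behind the door at about 115 mm from the hinge, clear of both.

Emit:
{"name": "move_arm", "arguments": {
  "targets": [
    [[-0.04, -0.009, 0], 0, 0],
    [[-0.08, -0.018, 0], 0, 0],
    [[-0.118, -0.027, 0], 0, 0],
    [[-0.128, -0.029, 0], 0, 0],
    [[-0.128, -0.029, 0], 0, 0]
  ]
}}

```text
time: 6.13
position: [0.5868, 0.0247, 0.1518]
orientation: [-3.139, -0.003, 2.783]
wrist_force: [0.3, 0.2, 0.8]
finger_gap: -0.0001
gripper_force: 0.0
```

```bash
python3 g.py -0.105 -0.03 0.058
```

```text
t 6.13 cup xyz [-0.1045 -0.0322  0.1518] F_cup [0.23 0.3  0.79] shift [0.0002 0.0025 0.0938] turn units -0.03
```

Emit:
{"name": "move_arm", "arguments": {
  "targets": [
    [[0, 0.002, 0.02], 0, 0],
    [[0, 0.002, 0.045], 0, 0],
    [[0, 0.002, 0.07], 0, 0],
    [[0, 0.002, 0.094], 0, 0],
    [[0, 0.002, 0.094], 0, 0]
  ]
}}

```text
time: 6.55
position: [0.582, 0.0281, 0.0556]
orientation: [-3.136, -0.009, 2.786]
wrist_force: [-0.7, 0.3, -1.4]
finger_gap: -0.0
gripper_force: 0.0
```

```bash
python3 g.py -0.1204 -0.035 0.058
```

```text
t 6.55 cup xyz [-0.1102 -0.0307  0.0556] F_cup [-0.76  0.08 -1.39] shift [ 0.0102 -0.0043 -0.0023] turn units 0.0
```

Emit:
{"name": "move_arm", "arguments": {
  "targets": [
    [[0.015, -0.005, 0], 0, 0],
    [[0.029, -0.012, 0], 0, 0],
    [[0.043, -0.02, 0], 0, 0],
    [[0.055, -0.031, 0], 0, 0],
    [[0.066, -0.043, 0], 0, 0]
  ]
}}

```text
time: 6.97
position: [0.5096, 0.0118, 0.062]
orientation: [3.14, 0.002, 2.788]
wrist_force: [1.8, -0.5, 1.7]
finger_gap: -0.0002
gripper_force: 1.0
```

```bash
python3 g.py -0.1711 -0.0732 0.058
```

```text
t 6.97 cup xyz [-0.1724 -0.0713  0.062 ] F_cup [1.85 0.14 1.69] shift [-0.0013 -0.0019  0.004 ] turn units 0.03
```

Emit:
{"name": "move_arm", "arguments": {
  "targets": [
    [[0.009, -0.015, 0], 0, 0],
    [[0.017, -0.029, 0], 0, 0],
    [[0.023, -0.051, 0], 0, 0],
    [[0.025, -0.067, 0], 0, 0],
    [[0.026, -0.075, 0], 0, 0]
  ]
}}

```text
time: 7.38
position: [0.4584, -0.0507, 0.0619]
orientation: [3.141, 0.001, 2.786]
wrist_force: [0.9, 0.2, 1.8]
finger_gap: -0.0
gripper_force: 0.9
```

```bash
python3 g.py -0.1969 -0.148 0.058
```

```text
t 7.38 cup xyz [-0.1986 -0.1477  0.0619] F_cup [0.81 0.54 1.81] shift [-0.0017 -0.0004  0.0039] turn units 0.01
```

Emit:
{"name": "move_arm", "arguments": {
  "targets": [
    [[0, 0.01, 0], 0, 0],
    [[0, 0.03, 0], 0, 0],
    [[0, 0.05, 0], 0, 0],
    [[0, 0.06, -0.02], 0, 0],
    [[0, 0.06, -0.055], 0, 0]
  ]
}}

```text
time: 7.8
position: [0.4784, 0.0079, 0.1134]
orientation: [-3.137, -0.007, 2.788]
wrist_force: [0.7, 0.7, 0.1]
finger_gap: 0.0002
gripper_force: 0.0
```

Emit:
{"name": "move_arm", "arguments": {
  "targets": [
    [[0, 0, -0.04], 0, 0],
    [[0, 0.03, -0.08], 0, 0],
    [[0, 0.06, -0.1], 0, 0],
    [[0, 0.09, -0.1], 0, 0],
    [[0, 0.09, -0.1], 0, 0]
  ]
}}

```text
time: 8.22
position: [0.5142, 0.0957, 0.2182]
orientation: [3.137, 0.005, 2.79]
wrist_force: [-0.3, -1.3, -0.4]
finger_gap: 0.0001
gripper_force: 0.0
```

Run:
```python
from h import *
for n in ("top","side"):
    p=eyes.snapshot(n); cv2.imwrite(f"pics/{n}3.png",p["img"])
    for q in("gauge","dish","tire_lever","bowl"):
        for s in finder.silhouettes(p,q)[:1]: print(n,q,np.percentile(cloud(p,s["mask"]),[2,50,98],axis=0).round(3).tolist())
    for s in finder.silhouettes(p,"wide_door")[:1]:
        w=cloud(p,s["mask"]); t=w[(w[:,2]>.098)&(w[:,2]<.112)]; q=(t[:,:2]-O)@C
        print(cv2.minAreaRect((q*1000).astype(np.float32)))
```

```text
top gauge [[0.485, -0.234, -0.002], [0.538, -0.203, 0.012], [0.587, -0.177, 0.096]]
top tire_lever [[0.402, -0.094, -0.002], [0.478, -0.077, 0.099], [0.569, -0.041, 0.105]]
top bowl [[0.738, 0.185, 0.003], [0.77, 0.231, 0.021], [0.8, 0.27, 0.042]]
((-162.48855590820312, -166.97134399414062), (178.47021484375, 14.468897819519043), 13.77804946899414)
side gauge [[0.499, -0.232, 0.045], [0.557, -0.205, 0.074], [0.581, -0.185, 0.096]]
side dish [[0.538, 0.191, 0.001], [0.573, 0.22, 0.007], [0.603, 0.257, 0.018]]
side tire_lever [[0.56, 0.323, -0.0], [0.611, 0.334, 0.006], [0.67, 0.344, 0.009]]
side bowl [[0.708, 0.182, 0.005], [0.757, 0.223, 0.028], [0.797, 0.271, 0.042]]
((-165.50303649902344, -168.91769409179688), (177.2604217529297, 18.6588191986084), 14.972010612487793)
```

View pics/top3.png

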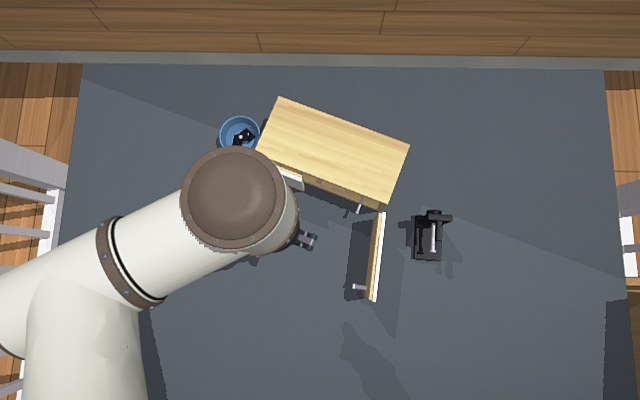

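View pics/side3.png

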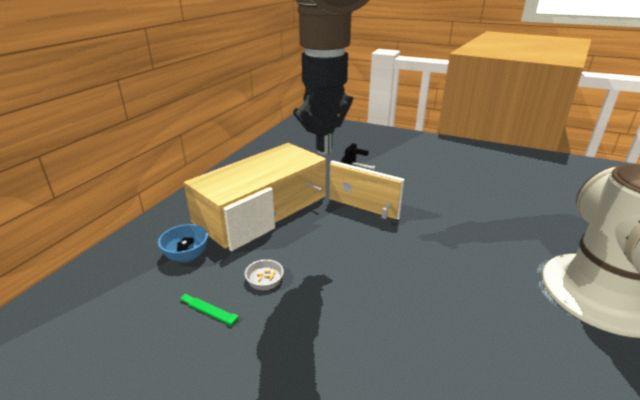

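The door stands at about 104° (side picture, 330–400,165–215). The narrow door is shut at (250,217), the other things haven't moved, and the arm is clear of everything.

```bash
python3 -c "
from workcell import arm
print(arm.job_done())"
```

```text
the job is handed in; nothing more can be done
None
```

The wide door was pressed, sprang ajar to about 0.55 rad, and was pushed from behind to about 104°, where it stands with the arm clear; the narrow door is still shut, nothing else moved, and the job is handed in, with no verdict returned.

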